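Drill template from its bin onto the matching bracket blank

ROBOT

A 7-joint arm with a two-finger parallel gripper is mounted at the origin on the work surface. World frame = base frame: x ahead of the robot, y to its left, z up, the work surface at z = 0. Lengths are in mm, angles in rad, forces in N, time in s.
With the tool pointing down it reaches from about 350 to 775 mm from the base axis. Payload 3.1 kg.
Tool frame: the origin (TCP) lies between the finger pads; the fingertips stand ahead of it and the grasp point (between the pads) lies 3 mm ahead of it (robot.finger_overhang is the z of the fingertips in the tool frame, in mm); z points along the fingers, y is the line along which they close (so a half turn about z gives the same grasp; the last joint's range is limited). The gripper opens to 85 mm and grips with 20 to 120 N. Pads are 22 mm wide; open, the fingers measure 114 mm over their backs; the gripper's body (76 mm by 85 mm) begins 54 mm behind the grasp point. The pads swing forward as they close: fully open they stand 13 mm farther back than shut.
Start: joints at [-1.184, 0.311, 0.014, 1.512, -0.004, 1.319, -0.027], TCP at [228.654, 500.234, 253.304] pointing down, gripper open.
Joint ranges: [-2.7, 2.7], [-0.3, 1.91], [-1.27, 1.3], [0.12, 2.57], [-1.44, 4.58], [0.2, 2.03], [-3.05, 3.05]. Speed limits (rad/s): [2.79, 2.79, 3.14, 3.14, 3.14, 3.14, 3.14].

INTERFACE

Orientations are given as a unit quaternion [x, y, z, w].
In Python, from station import robot, vision gives the robot as it stands.
- The arm moves only by the tool carry_out, never from a script. Its argument "commands" is one flat list of numbers, 7 for each row, row after row: the shift along the tool's x, y, z in cm, then the turn, a rotation vector about the tool's x, y, z in degrees, then the gripper's target within -1 to 1 (fully open at 1, half-way at 0, shut at -1). In form: [dx, dy, dz, wx, wy, wz, hand, dx, dy, dz, wx, wy, wz, hand, ...]. A call has 1 to 12 rows; each row is the pose to reach, as a shift and turn from the pose commanded when the call began, along the tool's axes at that moment; what a row does not reach only later rows make up. A row lasts 1/8 s, in which the tool goes at most 62.5 mm and 10.7 degrees, less where a joint would pass 70% of its speed; a pose out of reach is approached as far as the arm can. A call with a gripper value outside its range is refused whole. The fingers move at their own pace and stop on an object; "force" is the grip in N (left out, the last holds). Time passes only in rows, so rows that repeat a pose let the fingers close. It gives the time, the measured TCP pose, the force, the opening and the grip force at its end, in the units of the state.
- robot.get_state(): the state, without advancing time (a new reading comes with each control period).
- vision.get_image(name): name is "side" or "top"; returns the picture (480x640x3 uint8, red, green, blue); there is no depth.
- vision.calibration(name): a dict with "intrinsics" (3x3 intrinsics, pixels), "R" (3x3) and "t" (3): a world point X has camera coordinates R X + t. Camera axes: x right, y down, z forward; pixel columns grow to the right and rows downward; lengths in mm; the calibration is good to about 2 mm. A picture is of the moment at which its call begins. calibration takes no time and is no camera call.
- robot.close_job(): hands the job in; it is judged then, once.
The state is a dict: "time": time; "joint_pos": joint angles; "dq": joint speeds; "joint_torque": joint torques, N m; "tool_pos": TCP position; "tool_rot": TCP orientation; "contact_force": force on the tool from outside, world axes, zero at the start; "torque": the same for the moment, N m; "finger_gap": finger opening in mm; "grasp_force": force on a finger pad.
Only numpy, scipy, OpenCV 4.12 (cv2) and the standard library are available. Lean on these libraries where they do the work, as an engineer would, in place of code of your own. Each camera call takes 0.05 s, during which the arm holds its last target. There are 200 camera calls.

TASK

Take the drill template out of its deep bin: raise it by the handle end until it slopes steeply, then draw it out from under the flange that covers its other end. Turn it to match the bracket blank that has the same hand of cut corner and lay it over that blank, set down gently rather than dropped, so that it sits flat and fully home with its lips around the edges, and let go. Leave the stop pin, the magnet and the two offcuts that lie around where they are.

Things in the scene. Friction and masses are not known exactly. Their poses are not given: they have to be found in the camera images.
- template_grip (a point): Centre of the top bar of the template's bow handle: flat steel bar 8 mm thick (x), 64 long (y), 22 high, on two legs 40 mm high, 54 apart. It is 63 mm above the lips' underside, 51 above the plate's top, 48 from the plate's middle. A firm grip on its flat faces holds the plate's slope. x runs from the plain toe end to the handle and cut-corner end, y towards the cut corner, z up out of the plate.
- template_mid (a point): Middle of the template, half-way through its plate, 10 mm above the lips' underside; axes as template_grip. Aluminium plate 4 mm thick, outline 194 x 98 mm, one corner cut at 45 degrees (40 mm off each edge), lips 4 mm thick turned down 8 mm all round (inside 186 x 90), five dark drill bushes, 0.3 to 0.55 kg. It lies level in the bin on its lips.
- template_toe (a point): Middle of the template's toe end, at the outer lower edge of the lip there: 97 mm from the middle, away from the handle; axes as template_grip. The plate can pivot here on the bin's floor when the handle end is raised.
- bin: Deep narrow open bin of grey folded sheet steel, fixed to the table. Inside 210 mm long (x) x 114 wide (y), walls and floor 3 mm, rim 95 mm above the table. The template lies along it (within 0.02 rad and 3 mm of its middle), handle towards +x. Origin: centre of the underside.
- bin_flange (a point): Middle of the free edge of the 3 mm flange turned in 30 mm over the bin's -x end at rim height, full width; it covers the template's toe. From this edge to the +x wall the opening is 180 mm, shorter than the template, which so cannot rise level. Axes as the bin.
- blank: The bracket blank the template belongs on: dark steel plate fixed flat on the table, 180 x 84 x 10 mm, one corner cut at 45 degrees (36 mm off each edge), upper 5 mm bevelled at 45 degrees all round (top face 170 x 74). 3 mm smaller all round than the space in the template's lips. Origin: centre of the underside; x towards the cut-corner end, y towards the cut corner, z up.
- blank_top (a point): Middle of the blank's top face, 10 mm above the table; axes as the blank. With the template home, the underside of its plate rests on this face, template and blank have parallel axes (x with x) and their middles in line, the handle towards the cut-corner end, and the lips hang 2 mm clear of the table.
- mirror_blank: The opposite-hand bracket blank, fixed to the table: like blank but with the cut corner on its -y side. The template does not fit it.
- stop_pin: loose turned steel stop pin standing on the table, 38 mm wide, 70 mm high; origin at its foot
- magnet: loose red magnetic welding square lying flat, 90 x 70 x 22 mm; origin under its middle
- angle_offcut: loose dark offcut of angle iron, 60 mm long, 40 mm high; origin under its middle
- tube_offcut: loose offcut of square steel tube standing on end, 40 x 40 x 45 mm; origin at its foot
There are look-alikes about, which are no part of the job. Leave any blue or yellow look-alike of the blank alone.

How it is judged (in metres and radians):
On the way, in this order (a step that is already met when the one before it is completed fails the run):
1. the template's handle end is raised so that the plate slopes at least 17 degrees while its toe is still down in the bin (angle between template_mid's own z axis and vertical above 0.3 rad and z of template_toe in the frame of bin below 0.08 m and y of template_toe in the frame of bin between -0.06 and 0.06 m and x of template_toe in the frame of bin between -0.105 and 0.105 m), for 0.1 s.
2. the whole template is out of the bin (z of template_toe in the frame of bin above 0.097 m), for 0.1 s.
At the end, for the whole second after the job is handed in: the template sits home on the matching blank: middle within 6 mm of the blank's middle along and across it, plate at its seated height within 2 mm, handle over the cut-corner end, turned within 0.06 rad, level within 0.025 rad, at rest (x of template_mid in the frame of blank between -0.006 and 0.006 m and y of template_mid in the frame of blank between -0.006 and 0.006 m and z of template_mid in the frame of blank between 0.01 and 0.014 m and x of template_grip in the frame of blank above 0.035 m and angle between the x axis of template_mid and the x axis of blank, either way round below 0.06 rad and angle between template_mid's own z axis and vertical below 0.025 rad and linear speed of template below 0.01 m/s); the robot touches nothing.
It fails at once if the stop pin, the magnet or an offcut is moved more than 30 mm (distance of any of stop_pin, magnet, angle_offcut, tube_offcut from where it was at the start of the episode above 0.03 m).
It fails at once if the template is dropped onto the blank: it moves faster than 0.4 m/s within 40 mm of its place there (distance between template_mid and blank_top below 0.04 m and linear speed of template above 0.4 m/s).
It also fails if it takes over 56 s, if anything falls off the work surface, if the arm or the gripper's body presses on something with over 40 N, if the wrist force passes 120 N, or if a joint passes its speed limit or range.

## Working session

There is one attempt and no reset: what is moved stays moved. The work goes in short steps, Python scripts to look and compute and a tool call to move; the robot and the scene stay as the last step left them, time stands still between calls to the robot, and variables do not carry over. Pictures are saved under pics/ and viewed, at most 10 in all, crops included, and the job is handed in when it is done.

Besides the shell and the picture viewer there is one more tool, called as name(argument=value, ...) on one line, values as JSON. carry_out: Moves the arm, as the interface text tells. Its arguments: {"type":"object","properties":{"commands":{"type":"array","items":{"type":"number"}},"force":{"type":"number"}},"required":["commands"]}

```bash
ls; mkdir -p pics
python3 - <<'E'
from station import robot, vision
import cv2, numpy as np
for n in ("top","side"):
    cv2.imwrite(f"pics/{n}0.png",cv2.cvtColor(vision.get_image(n),cv2.COLOR_RGB2BGR))
    c=vision.calibration(n); print(n,np.round(c["intrinsics"],1).tolist(),np.round(c["R"],3).tolist(),np.round(c["t"],1).tolist())
s=robot.get_state(); print(s); print(robot.finger_overhang)
E
```

```text
pics
top [[485.0, 0.0, 320.8], [0.0, 485.0, 240.5], [0.0, 0.0, 1.0]] [[0.028, -0.999, -0.024], [-0.982, -0.024, -0.185], [0.184, 0.029, -0.982]] [-70.6, 477.8, 1099.2]
side [[538.0, 0.0, 323.5], [0.0, 538.0, 246.9], [0.0, 0.0, 1.0]] [[0.994, -0.107, -0.003], [-0.074, -0.669, -0.739], [0.077, 0.735, -0.673]] [-492.2, 52.2, 1164.4]
{'time': 0.1, 'joint_pos': array([-1.18372519,  0.31163373,  0.01395872,  1.51292564, -0.0044027 ,
        1.31922452, -0.02719053]), 'dq': array([ 0.00175395, -0.0025385 ,  0.00109876, -0.00283299,  0.00072778,
        0.00113884,  0.00046663]), 'joint_torque': array([ 1.25769235e-03, -3.80858052e+01,  1.46984970e-01, -2.31241554e+01,
        1.24097386e-02,  8.04377894e-03,  1.71875365e-05]), 'tool_pos': array([228.37234827, 499.65487658, 252.3244712 ]), 'tool_rot': array([ 2.12689412e-01,  9.77119259e-01, -1.06303753e-03, -1.92087742e-04]), 'contact_force': array([ 0.44287028, -0.40101595,  0.08217884]), 'torque': array([-0.01291096,  0.01222095, -0.06672437]), 'grasp_force': 0.0, 'finger_gap': 85.20891054804987}
22.0
```

View pics/top0.png

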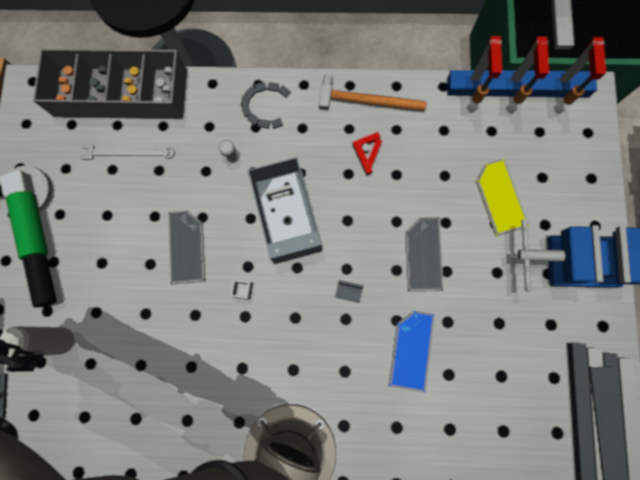

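View pics/side0.png

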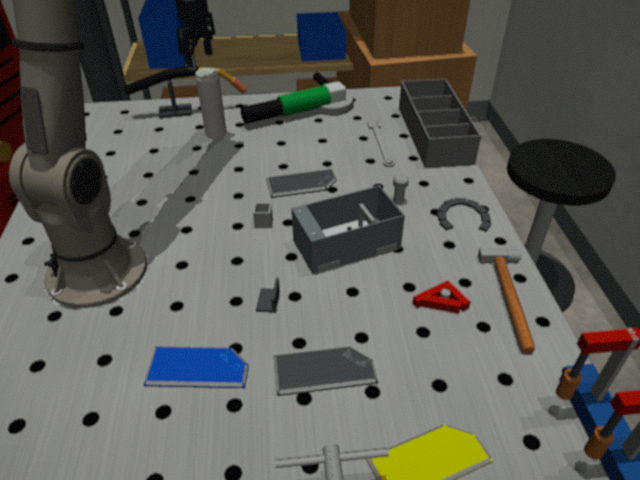

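The top picture shows the bin at (286,210), with the template's handle at (280,192). There are four candidate blanks: dark grey left (187,247), dark grey right (424,255), blue (411,350) and yellow (500,197). By the description, with x towards the cut end and z up, the right grey one has its cut on +y (top-left) and so fits. I'll confirm in an enlarged crop.

Run:
```python
import cv2, numpy as np
a=cv2.imread("pics/top0.png")
f=lambda r,k: cv2.resize(a[r[1]:r[3],r[0]:r[2]],None,fx=k,fy=k,interpolation=cv2.INTER_CUBIC)
A=f((235,150,335,270),5); B=f((160,200,220,300),3); C=f((395,205,455,305),3)
o=np.zeros((600,700,3),np.uint8); o[:600,:500]=A; o[:300,510:690]=B; o[300:,510:690]=C
cv2.imwrite("pics/crop.png",o)
```

```text
(no output)
```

View pics/crop.png

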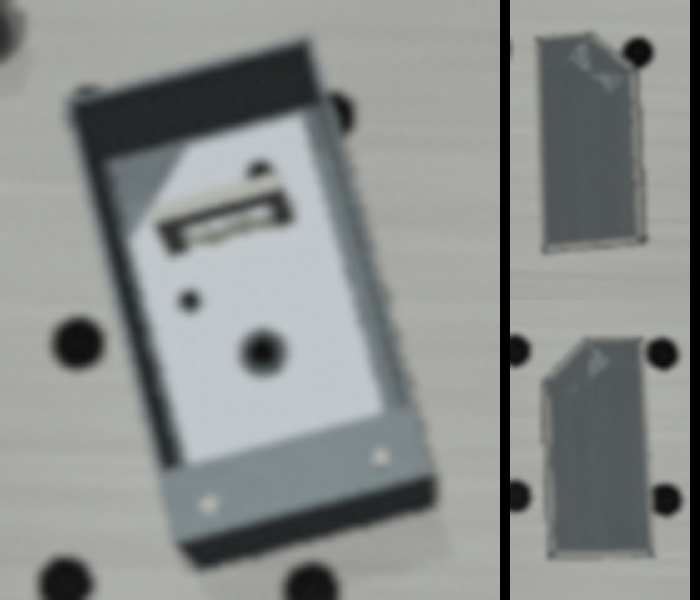

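The crop confirms it: the template's cut is at the top-left of its handle end. The right grey blank (lower right crop) has the same hand, and the left grey one is the mirror. Next I'll measure the poses.

```bash
cat > h.py <<'E'
import cv2, numpy as np
from station import robot, vision
from scipy.optimize import minimize, least_squares
from scipy.spatial.transform import Rotation as Ro
def proj(n,X):
    c=vision.calibration(n); p=(np.asarray(X,float)@np.array(c["R"]).T+c["t"])@np.array(c["intrinsics"]).T
    return p[:,:2]/p[:,2:]
def ray(n,uv,z):
    c=vision.calibration(n);R=np.array(c["R"]);C=-R.T@c["t"]
    d=R.T@np.linalg.inv(c["intrinsics"])@np.r_[uv,1]; return C+d*(z-C[2])/d[2]
def place(P,x,y,a,z=0):
    P=np.asarray(P,float);c,s=np.cos(a),np.sin(a)
    return np.c_[x+c*P[:,0]-s*P[:,1],y+s*P[:,0]+c*P[:,1],P[:,2]+z]
def fitmask(n,mask,P,x0,K=8,z=0):
    x,y,w,h=cv2.boundingRect(mask); o=np.array([x-6,y-6]);S=((w+12)*K,(h+12)*K)
    M=cv2.warpAffine(mask.astype(np.float32),np.float32([[K,0,-o[0]*K+(K-1)/2],[0,K,-o[1]*K+(K-1)/2]]),S)>.5
    def cost(v):
        q=(proj(n,place(P,*v,z=z))+.5-o)*K
        I=np.zeros(S[::-1],np.uint8); cv2.fillConvexPoly(I,cv2.convexHull(q.astype(np.float32)).round().astype(np.int32),1)
        return np.mean((I>0)!=M)
    r=minimize(cost,x0,method="Nelder-Mead",options=dict(initial_simplex=np.array(x0)+np.vstack([np.zeros(3),np.diag([8,8,.08])]),xatol=.01,fatol=1e-5))
    return r.x,r.fun*M.size/M.sum()
def oct_(L,W,c,z): L/=2;W/=2; return [[-L,-W,z],[L,-W,z],[L,W-c,z],[L-c,W,z],[-L,W,z]]
BL=oct_(180,84,36,0)+oct_(180,84,36,5)+oct_(170,74,34,10)
E
cat > m.py <<'E'
from h import *
for n,seed in (("top",(424,265)),("side",(320,372))):
    g=cv2.cvtColor(cv2.imread(f"pics/{n}0.png"),cv2.COLOR_BGR2GRAY)
    m=((g<125)&(g>35)).astype(np.uint8)
    m=cv2.morphologyEx(m,cv2.MORPH_OPEN,np.ones((9,9)))
    _,l,st,_=cv2.connectedComponentsWithStats(m); k=l[seed[1],seed[0]]; mk=(l==k).astype(np.uint8)
    p=ray(n,seed,5); print(n,st[k],p.round(1),fitmask(n,mk,BL,[p[0],p[1],0.0]))
# bin rim, top
C=[[108,60,95],[108,-60,95],[-108,-60,95],[-108,60,95]]
f=lambda px:np.array(px)/5+[235,150]-.4
px=f([(72,100),(310,38),(435,478),(180,545)])
r=least_squares(lambda v:(proj("top",place(C,*v))-px).ravel(),[500,80,.2]); print("bin",r.x,r.fun.round(1))
for u in f([(157,213),(283,180)]): print("bar",ray("top",u,77).round(1))
print("side rim",proj("side",place(C,*r.x)).round(1))
E
python3 m.py
```

```text
top [ 406  218   38   71 2294] [ 432.9 -306.5    5. ] (array([ 4.63385018e+02, -3.05629890e+02,  4.52710059e-02]), np.float64(0.10104774102130906))
side [ 274  347  102   44 3447] [ 455.1 -313.6    5. ] (array([ 4.62603620e+02, -2.97840823e+02,  3.73689870e-02]), np.float64(0.11950549450549451))
bin [5.46111312e+02 2.60874019e+01 2.90487856e-01] [-1.1  0.4  1.3 -0.4  0.3 -0.2 -0.4  0.3]
bar [585.   72.3  77. ]
bar [602.3  14.   77. ]
side rim [[377.6 185.1]
 [403.1 215.4]
 [309.3 241.7]
 [289.  207.9]]
```

```bash
cat > ov.py <<'E'
from h import *
def tile(n,img,r,k,polys):
    I=cv2.resize(img[r[1]:r[3],r[0]:r[2]],None,fx=k,fy=k,interpolation=cv2.INTER_CUBIC)
    for P in polys:
        q=((proj(n,P)+.5-r[:2])*k*16).astype(np.int32); cv2.polylines(I,[q],True,(0,0,255),1,cv2.LINE_AA,4)
    return I
if __name__=="__main__":
    t=cv2.imread("pics/top0.png");s=cv2.imread("pics/side0.png")
    v=(463,-302,.042); L=[place(BL[i:i+5],*v) for i in (0,5,10)]
    b=(546.1,26.1,.2905)
    rim=[place([[108,60,z],[108,-60,z],[-108,-60,z],[-108,60,z]],*b) for z in (0,95)]
    bar=place([[52,32,66+11],[52,-32,77],[44,-32,77],[44,32,77]],*b)
    o=np.zeros((600,800,3),np.uint8)
    A=tile("top",t,(398,210,448,297),6,[L[0],L[2]]); o[:A.shape[0],:A.shape[1]]=A
    B=tile("side",s,(268,340,384,398),4,[L[0],L[2]]); o[:B.shape[0],310:310+B.shape[1]]=B
    Cc=tile("side",s,(285,180,410,275),4,rim+[bar]); o[235:235+340,300:800]=Cc[:340]
    cv2.imwrite("pics/ov.png",o)
E
python3 ov.py
```

```text
(no output)
```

View pics/ov.png

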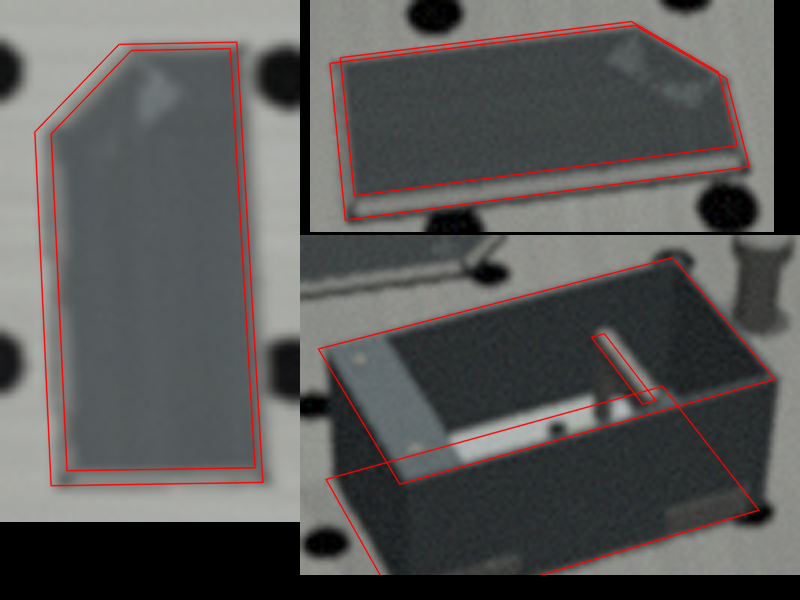

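```bash
cat >> h.py <<'E'
import json
# commanded pose as (pos mm, rotation); kept in cmd.json
def load(): d=json.load(open("cmd.json")); return np.array(d["p"]),Ro.from_quat(d["q"])
def save(p,r): json.dump(dict(p=list(map(float,p)),q=list(map(float,r.as_quat()))),open("cmd.json","w"))
def rot(yaw,slope=0,lev=(0,0)):   # tool y along template x (yaw), slope raises the handle end
    return Ro.from_euler("z",yaw)*Ro.from_matrix(np.array([[0,1,0],[1,0,0],[0,0,-1.]]).T)*Ro.from_rotvec([-slope,0,0])
def row(p,r):    # target -> row numbers from commanded pose
    p0,r0=load(); return np.r_[r0.inv().apply(np.array(p)-p0)/10,np.degrees((r0.inv()*r).as_rotvec())].round(2)
def done(v):     # record last row sent
    p0,r0=load(); v=np.array(v[:6],float); save(p0+r0.apply(v[:3]*10),r0*Ro.from_rotvec(np.radians(v[3:])))
def st():
    s=robot.get_state(); p,r=load(); R=Ro.from_quat(s["tool_rot"])
    print("t",round(s["time"],2),"pos",s["tool_pos"].round(1),"dev",(s["tool_pos"]-p).round(1),"drot",np.degrees((r.inv()*R).as_rotvec()).round(2),"F",s["contact_force"].round(1),"M",s["torque"].round(2),"gap",round(s["finger_gap"],1),"g",round(s["grasp_force"],1)); return s
E
python3 - <<'E'
from h import *
a=ray("side",(360.75,203.25),77);b=ray("side",(373.25,220.25),77);print(a,b,(a+b)/2)
s=robot.get_state(); save([228.654,500.234,253.304],Ro.from_quat(s["tool_rot"]))
print(rot(np.radians(65.4)).as_quat(), s["tool_rot"])
for z in (250,130,69): print(z,row((593.5,42,z),rot(.29)))
E
```

```text
[587.80755554  74.53979611  77.        ] [605.27893503  12.06277044  77.        ] [596.54324529  43.30128327  77.        ]
[0.21303039 0.97704557 0.         0.        ] [ 2.12689412e-01  9.77119259e-01 -1.06303753e-03 -1.92087742e-04]
250 [-52.23 -26.51   0.39  -0.11   0.06  48.82]
130 [-52.23 -26.49  12.39  -0.11   0.06  48.82]
69 [-52.23 -26.47  18.49  -0.11   0.06  48.82]
```

Run:
```python
from h import *
print(row((595,43,180),rot(.29)))
```

```text
[-52.32 -26.34   7.39  -0.11   0.06  48.82]
```

carry_out(commands=[-10, -5, 0, 0, 0, 10, 0, -20, -10, 0, 0, 0, 20, 0, -30, -15, 1, 0, 0, 30, 0, -40, -20, 3, 0, 0, 40, 0, -52.3, -26.3, 7.4, -0.1, 0.1, 48.8, 0, -52.3, -26.3, 7.4, -0.1, 0.1, 48.8, 0, -52.3, -26.3, 7.4, -0.1, 0.1, 48.8, 0, -52.3, -26.3, 7.4, -0.1, 0.1, 48.8, 0, -52.3, -26.3, 7.4, -0.1, 0.1, 48.8, 0, -52.3, -26.3, 7.4, -0.1, 0.1, 48.8, 0, -52.3, -26.3, 7.4, -0.1, 0.1, 48.8, 0, -52.3, -26.3, 7.4, -0.1, 0.1, 48.8, 0], force=90)

```text
time: 1.6
tool_pos: [594.3, 45.1, 178.9]
tool_rot: [0.597, 0.802, 0.001, -0.002]
contact_force: [-0.9, 0.2, 0.1]
finger_gap: 42.9
grasp_force: 0.0
```

Run:
```python
from h import *
done([-52.3,-26.3,7.4,-0.1,0.1,48.8]); st()
print(row((595,43,120),rot(.29)),row((595,43,69),rot(.29)))
img=vision.get_image("top"); cv2.imwrite("pics/top1.png",cv2.cvtColor(img,cv2.COLOR_RGB2BGR))
```

```text
t 1.6 pos [594.3  45.1 178.9] dev [-0.7  1.6 -1.1] drot [-0.02  0.19 -0.08] F [-0.9  0.2  0.1] M [-0. -0.  0.] gap 42.9 g 0.0
[-0.05 -0.01  5.99 -0.03 -0.03  0.02] [-0.06 -0.   11.09 -0.03 -0.03  0.02]
```

carry_out(commands=[0, 0, 3, 0, 0, 0, 0, 0, 0, 6, 0, 0, 0, 0, 0, 0, 8.5, 0, 0, 0, 0, 0, 0, 10, 0, 0, 0, 0, 0, 0, 11, 0, 0, 0, 0, 0, 0, 11, 0, 0, 0, 0, 0, 0, 11, 0, 0, 0, -1, 0, 0, 11, 0, 0, 0, -1, 0, 0, 11, 0, 0, 0, -1, 0, 0, 11, 0, 0, 0, -1, 0, 0, 11, 0, 0, 0, -1, 0, 0, 11, 0, 0, 0, -1], force=110)

```text
time: 3.15
tool_pos: [595.7, 43.7, 70.5]
tool_rot: [0.597, 0.802, 0.002, -0.0]
contact_force: [-0.7, -1.2, 5.2]
finger_gap: 5.8
grasp_force: 108.0
```

Run:
```python
from h import *
done([0,0,11,0,0,0]); st()
```

```text
t 3.15 pos [595.7  43.7  70.5] dev [0.8 0.2 0.6] drot [-0.17  0.07 -0.01] F [-0.7 -1.2  5.2] M [-0.07  0.38  0.17] gap 5.8 g 108.0
```

```bash
cat >> h.py <<'E'
YB=.29; UB=np.array([np.cos(YB),np.sin(YB)])
G0=np.array([595.5,43.5])            # TCP when gripped (template level), z 70.5 commanded 69
def tgt(a,dx,dz):   # slope deg, toe shift along bin x and up
    a=np.radians(a);c,s=np.cos(a),np.sin(a)
    x=145*c-66*s-145+dx; z=145*s+66*c-66+dz
    p0=G0+UB*x; return (p0[0],p0[1],69+z),rot(YB,a)
E
python3 - <<'E'
from h import *
for t in [(4,0,1),(8,0,2),(13,0,3),(18,0,3),(22,0,3),(27,3,4),(32,8,5),(36,14,6),(40,20,6),(40,28,6),(40,36,6)]: print(t,row(*tgt(*t)))
E
```

```text
(4, 0, 1) [-0.02 -0.44 -1.   -4.03 -0.03  0.02]
(8, 0, 2) [-0.02 -1.   -2.06 -8.03 -0.03  0.02]
(13, 0, 3) [ -0.02  -1.8   -3.3  -13.03  -0.04   0.02]
(18, 0, 3) [ -0.02  -2.69  -4.37 -18.03  -0.04   0.02]
(22, 0, 3) [-2.000e-02 -3.470e+00 -5.160e+00 -2.203e+01 -4.000e-02  2.000e-02]
(27, 3, 4) [-2.000e-02 -4.220e+00 -6.170e+00 -2.703e+01 -4.000e-02  2.000e-02]
(32, 8, 5) [-2.000e-02 -4.850e+00 -7.090e+00 -3.203e+01 -4.000e-02  1.000e-02]
(36, 14, 6) [-1.000e-02 -5.200e+00 -7.770e+00 -3.603e+01 -4.000e-02  1.000e-02]
(40, 20, 6) [-1.000e-02 -5.580e+00 -8.280e+00 -4.003e+01 -4.000e-02  1.000e-02]
(40, 28, 6) [-1.000e-02 -4.780e+00 -8.280e+00 -4.003e+01 -4.000e-02  1.000e-02]
(40, 36, 6) [-2.000e-02 -3.980e+00 -8.280e+00 -4.003e+01 -4.000e-02  1.000e-02]
```

carry_out(commands=[0, -0.2, -0.5, -2, 0, 0, -1, 0, -0.4, -1, -4, 0, 0, -1, 0, -0.7, -1.5, -6, 0, 0, -1, 0, -1, -2.1, -8, 0, 0, -1, 0, -1.4, -2.7, -10.5, 0, 0, -1, 0, -1.8, -3.3, -13, 0, 0, -1, 0, -2.2, -3.8, -15.5, 0, 0, -1, 0, -2.7, -4.4, -18, 0, 0, -1, 0, -3.1, -4.8, -20, 0, 0, -1, 0, -3.5, -5.2, -22, 0, 0, -1, 0, -3.5, -5.2, -22, 0, 0, -1, 0, -3.5, -5.2, -22, 0, 0, -1])

```text
time: 4.65
tool_pos: [561.2, 33.8, 120.7]
tool_rot: [0.587, 0.787, 0.154, 0.113]
contact_force: [0.1, 0.2, -3.7]
finger_gap: 6.1
grasp_force: 107.4
```

Run:
```python
from h import *
done([0,-3.5,-5.2,-22,0,0]); st()
for t in [(27,3,4),(32,8,5),(36,14,6),(40,20,6),(40,28,6),(40,36,6),(40,36,30),(40,36,60),(40,36,90),(40,36,130)]: print(t,row(*tgt(*t)))
cv2.imwrite("pics/side2.png",cv2.cvtColor(vision.get_image("side"),cv2.COLOR_RGB2BGR)[60:420,150:560])
```

```text
t 4.65 pos [561.2  33.8 120.7] dev [-0.2  0.3 -1.3] drot [0.01 0.1  0.04] F [ 0.1  0.2 -3.7] M [-0.15  0.58  0.01] gap 6.1 g 107.4
(27, 3, 4) [-0.02 -0.31 -1.17 -5.03 -0.04  0.01]
(32, 8, 5) [-2.000e-02 -5.400e-01 -2.250e+00 -1.003e+01 -4.000e-02  1.000e-02]
(36, 14, 6) [-1.000e-02 -6.100e-01 -3.020e+00 -1.403e+01 -4.000e-02  1.000e-02]
(40, 20, 6) [-1.000e-02 -7.800e-01 -3.640e+00 -1.803e+01 -4.000e-02  0.000e+00]
(40, 28, 6) [-1.000e-02 -3.000e-02 -3.340e+00 -1.803e+01 -4.000e-02  0.000e+00]
(40, 36, 6) [ -0.02   0.71  -3.04 -18.03  -0.04   0.  ]
(40, 36, 30) [-1.000e-02  1.610e+00 -5.260e+00 -1.803e+01 -4.000e-02  0.000e+00]
(40, 36, 60) [-1.000e-02  2.730e+00 -8.050e+00 -1.803e+01 -4.000e-02  0.000e+00]
(40, 36, 90) [-1.000e-02  3.850e+00 -1.083e+01 -1.803e+01 -4.000e-02  0.000e+00]
(40, 36, 130) [-1.000e-02  5.350e+00 -1.454e+01 -1.803e+01 -4.000e-02  0.000e+00]
```

View pics/side2.png

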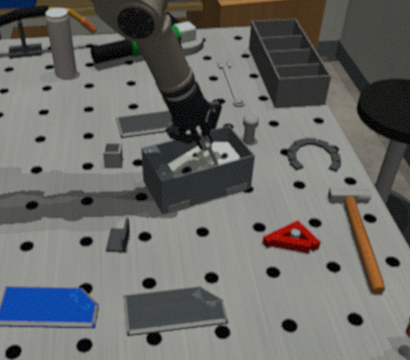

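The view shows the template sloping in the gripper at about (205,155), with the toe still under the flange and nothing else touched. I'll carry on: steeper, draw out, then up.

carry_out(commands=[0, -0.3, -1.2, -5, 0, 0, -1, 0, -0.5, -2.2, -10, 0, 0, -1, 0, -0.6, -3, -14, 0, 0, -1, 0, -0.8, -3.6, -18, 0, 0, -1, 0, 0, -3.3, -18, 0, 0, -1, 0, 0.7, -3, -18, 0, 0, -1, 0, 0.7, -3, -18, 0, 0, -1, 0, 1.6, -5.3, -18, 0, 0, -1, 0, 2.7, -8, -18, 0, 0, -1, 0, 3.8, -10.8, -18, 0, 0, -1, 0, 5.4, -14.6, -18, 0, 0, -1, 0, 5.4, -14.6, -18, 0, 0, -1])

```text
time: 6.2
tool_pos: [559.8, 32.0, 282.2]
tool_rot: [0.56, 0.753, 0.278, 0.207]
contact_force: [-0.1, -0.9, -3.1]
finger_gap: 6.1
grasp_force: 108.0
```

Run:
```python
from h import *
done([0,5.4,-14.6,-18,0,0]); st()
bl=(463,-303,.039)
for z in (250,): 
  g=np.array(bl[:2])+48*np.array([np.cos(bl[2]),np.sin(bl[2])]); print(g,row((*g,z),rot(bl[2],0)))
print(row((540,30,330),rot(.29,.2)))
```

```text
t 6.2 pos [559.8  32.  282.2] dev [ 2.7 -0.1  4.7] drot [-0.59 -0.05 -0.09] F [-0.1 -0.9 -3.1] M [-0.35  1.1  -0.06] gap 6.1 g 108.0
[ 510.96350063 -301.12847452] [-30.61 -12.46  -6.87  39.75  -5.06  13.8 ]
[ 2.900e-01  2.070e+00 -5.110e+00  2.851e+01 -4.000e-02  1.000e-02]
```

carry_out(commands=[-3, -1.2, -2, 4, -0.5, 1.4, -1, -6, -2.5, -3, 8, -1, 2.8, -1, -10, -4.2, -4, 13, -1.7, 4.6, -1, -14, -5.8, -5, 18, -2.4, 6.4, -1, -18, -7.4, -6, 24, -3, 8.3, -1, -22, -9, -6.5, 29, -3.7, 10.1, -1, -26, -10.7, -6.7, 34, -4.3, 12, -1, -29, -11.9, -6.9, 38, -4.8, 13.2, -1, -30.6, -12.5, -6.9, 39.8, -5.1, 13.8, -1, -30.6, -12.5, -6.9, 39.8, -5.1, 13.8, -1, -30.6, -12.5, -6.9, 39.8, -5.1, 13.8, -1, -30.6, -12.5, -6.9, 39.8, -5.1, 13.8, -1])

```text
time: 7.7
tool_pos: [510.6, -299.9, 248.7]
tool_rot: [0.693, 0.721, 0.001, -0.0]
contact_force: [-0.3, 0.2, -3.8]
finger_gap: 6.0
grasp_force: 108.0
```

```bash
cat >> h.py <<'E'
TP=oct_(194,98,40,0)+oct_(194,98,40,12)
E
python3 - <<'E'
from h import *
from ov import tile
done([-30.6,-12.5,-6.9,39.8,-5.1,13.8]); s=st()
tp=s["tool_pos"]; R=Ro.from_quat(s["tool_rot"])
yd=R.apply([0,1,0]); print("tool y",yd.round(4),"tool z",R.apply([0,0,1]).round(4))
a=np.arctan2(yd[1],yd[0]); c=tp[:2]-48*np.array([np.cos(a),np.sin(a)])
T=place(TP,c[0],c[1],a,z=tp[2]-66)
o=np.zeros((600,800,3),np.uint8)
for n,r,k,ox in (("top",(395,170,475,300),4.4,0),("side",(255,230,400,360),3,360)):
    I=cv2.cvtColor(vision.get_image(n),cv2.COLOR_RGB2BGR); cv2.imwrite(f"pics/{n}3.png",I)
    A=tile(n,I,r,k,[T[:5],T[5:]])[:600]; o[:A.shape[0],ox:ox+A.shape[1]]=A[:,:800-ox]
    print(n,proj(n,T).round(0).tolist())
cv2.imwrite("pics/ov3.png",o)
E
```

```text
t 7.7 pos [ 510.6 -299.9  248.7] dev [ 0.2  1.3 -1.2] drot [-0.11  0.18 -0.09] F [-0.3  0.2 -3.8] M [-0.02 -0.18 -0.03] gap 6.0 g 108.0
tool y [0.9992 0.0404 0.0012] tool z [ 0.0011  0.0023 -1.    ]
top [[465.0, 286.0], [459.0, 193.0], [431.0, 193.0], [412.0, 212.0], [416.0, 286.0], [466.0, 285.0], [460.0, 191.0], [432.0, 192.0], [413.0, 211.0], [417.0, 286.0]]
side [[264.0, 331.0], [390.0, 317.0], [382.0, 289.0], [353.0, 275.0], [260.0, 285.0], [263.0, 326.0], [391.0, 311.0], [382.0, 284.0], [353.0, 270.0], [260.0, 280.0]]
```

View pics/ov3.png

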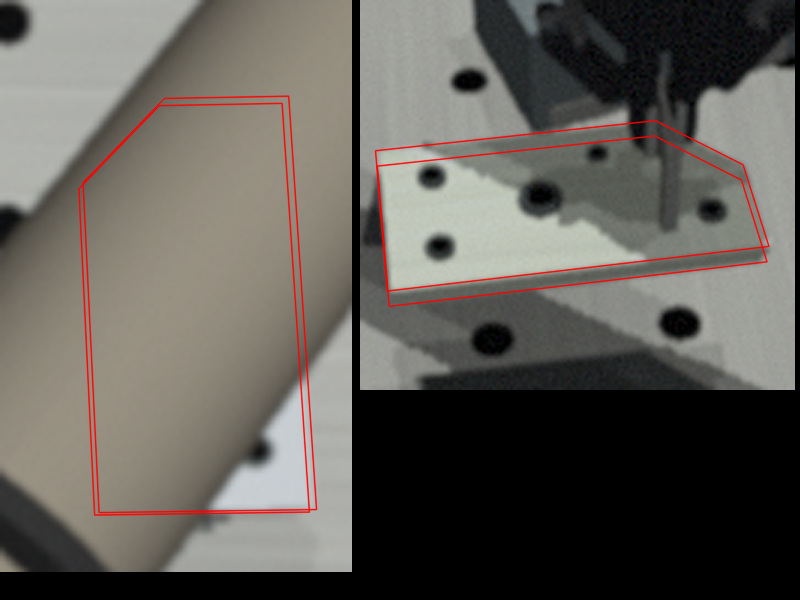

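The overlay matches the held template in both views to within about 1 mm: side corner (388,302), and toe corner of the top view (312,510). The template is level and not slipped, so I'll descend.

Run:
```python
from h import *
s=st()
bl=(463,-303,.039); g=np.array(bl[:2])+48*np.array([np.cos(bl[2]),np.sin(bl[2])])
for z in (200,150,110,90): print(z,row((*g,z),rot(bl[2])))
```

```text
t 7.8 pos [ 510.5 -300.3  249. ] dev [ 0.1  0.9 -0.9] drot [-0.12  0.14 -0.07] F [-0.3  0.1 -3. ] M [-0.01 -0.14  0.  ] gap 6.1 g 108.0
200 [ 0.01  0.06  4.99 -0.04  0.05 -0.01]
150 [ 0.01  0.06  9.99 -0.04  0.05 -0.01]
110 [ 2.000e-02  6.000e-02  1.399e+01 -4.000e-02  5.000e-02 -1.000e-02]
90 [ 2.000e-02  7.000e-02  1.599e+01 -4.000e-02  5.000e-02 -1.000e-02]
```

carry_out(commands=[0, 0.06, 2, 0, 0, 0, -1, 0, 0.06, 5, 0, 0, 0, -1, 0, 0.06, 8, 0, 0, 0, -1, 0, 0.06, 11, 0, 0, 0, -1, 0, 0.06, 13.5, 0, 0, 0, -1, 0, 0.06, 15, 0, 0, 0, -1, 0, 0.06, 16, 0, 0, 0, -1, 0, 0.06, 16, 0, 0, 0, -1, 0, 0.06, 16, 0, 0, 0, -1, 0, 0.06, 16, 0, 0, 0, -1])

```text
time: 9.05
tool_pos: [511.6, -301.4, 89.6]
tool_rot: [0.693, 0.721, 0.001, 0.001]
contact_force: [0.1, -0.1, -2.9]
finger_gap: 6.0
grasp_force: 108.0
```

Run:
```python
from h import *
from ov import tile
done([0,.06,16,0,0,0]); s=st()
tp=s["tool_pos"]; R=Ro.from_quat(s["tool_rot"]); yd=R.apply([0,1,0]); a=np.arctan2(yd[1],yd[0]); c=tp[:2]-48*yd[:2]; print(c,a)
T=place(TP,c[0],c[1],a,z=tp[2]-67.5)
v=(463,-303,.039); L=place(BL,*v)
I=cv2.cvtColor(vision.get_image("side"),cv2.COLOR_RGB2BGR); cv2.imwrite("pics/side4.png",I)
cv2.imwrite("pics/ov4.png",tile("side",I,(260,310,400,410),5,[T[:5],T[5:],L[:5]]))
```

```text
t 9.05 pos [ 511.6 -301.4   89.6] dev [ 0.7 -0.1 -0.4] drot [-0.15  0.05  0.01] F [ 0.1 -0.1 -2.9] M [-0.02 -0.17 -0.03] gap 6.0 g 108.0
[ 463.65794497 -303.29828558] 0.038704790632769354
```

View pics/ov4.png

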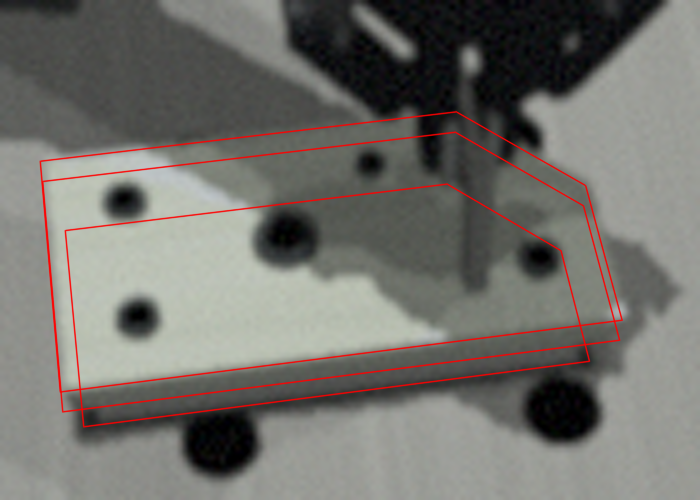

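Here the blank's corner (82,428) and the template's corner (66,393) both lie on their predicted outlines. I'll lower it slowly.

carry_out(commands=[0, -0.07, 0.3, 0.1, 0, 0, -1, 0, -0.07, 0.6, 0.1, 0, 0, -1, 0, -0.07, 0.9, 0.1, 0, 0, -1, 0, -0.07, 1.2, 0.1, 0, 0, -1, 0, -0.07, 1.4, 0.1, 0, 0, -1, 0, -0.07, 1.6, 0.1, 0, 0, -1, 0, -0.07, 1.7, 0.1, 0, 0, -1, 0, -0.07, 1.8, 0.1, 0, 0, -1, 0, -0.07, 1.8, 0.1, 0, 0, -1])

```text
time: 10.22
tool_pos: [510.5, -301.9, 70.7]
tool_rot: [0.693, 0.72, -0.0, -0.0]
contact_force: [1.0, -1.9, -3.7]
finger_gap: 6.1
grasp_force: 108.2
```

Run:
```python
from h import *
done([0,-.07,1.8,.1,0,0]); st()
```

```text
t 10.22 pos [ 510.5 -301.9   70.7] dev [ 0.3 -0.5 -1.2] drot [-0.09  0.03  0.03] F [ 1.  -1.9 -3.7] M [-0.59 -0.29 -0.04] gap 6.1 g 108.2
```

carry_out(commands=[-0.1, 0, 0, 0, 0, 0, -1, -0.1, 0, 0.05, 0, 0, 0, -1, -0.1, 0, 0.1, 0, 0, 0, -1, -0.1, 0, 0.15, 0, 0, 0, -1, -0.1, 0, 0.15, 0, 0, 0, -1, -0.1, 0, 0.15, 0, 0, 0, -1])

```text
time: 10.98
tool_pos: [510.4, -302.2, 69.5]
tool_rot: [0.693, 0.721, -0.0, -0.001]
contact_force: [0.0, -1.1, 1.9]
finger_gap: 5.9
grasp_force: 108.8
```

Run:
```python
from h import *
done([-.1,0,.15,0,0,0]); st()
```

```text
t 10.97 pos [ 510.4 -302.2   69.5] dev [ 0.1  0.2 -0.9] drot [-0.07  0.1   0.01] F [ 0.  -1.1  1.9] M [-0.22  0.09 -0.01] gap 5.9 g 108.8
```

carry_out(commands=[0, 0, 0.05, 0, 0, 0, -1, 0, 0, 0.1, 0, 0, 0, -1, 0, 0, 0.1, 0, 0, 0, -0.8, 0, 0, 0.1, 0, 0, 0, -0.4, 0, 0, 0.1, 0, 0, 0, 0, 0, 0, 0.1, 0, 0, 0, 0, 0, 0, 0.1, 0, 0, 0, 0, 0, 0, -2, 0, 0, 0, 0, 0, 0, -5, 0, 0, 0, 0, 0, 0, -9, 0, 0, 0, 0, 0, 0, -14, 0, 0, 0, 0, 0, 0, -14, 0, 0, 0, 0])

```text
time: 12.48
tool_pos: [513.0, -304.2, 214.2]
tool_rot: [0.693, 0.721, 0.001, 0.004]
contact_force: [0.2, -0.7, 0.6]
finger_gap: 42.2
grasp_force: 0.0
```

Run:
```python
from h import *
from ov import tile
done([0,0,-14,0,0,0]); st()
T=place(TP,463,-303.5,.039,z=2)
I=cv2.cvtColor(vision.get_image("side"),cv2.COLOR_RGB2BGR)
cv2.imwrite("pics/ov5.png",tile("side",I,(255,300,405,410),5,[T[:5],T[5:]]))
```

```text
t 12.47 pos [ 513.  -304.2  214.2] dev [ 2.4 -2.   3.8] drot [-0.57 -0.21  0.01] F [ 0.2 -0.7  0.6] M [-0.06 -0.09  0.01] gap 42.2 g 0.0
```

View pics/ov5.png

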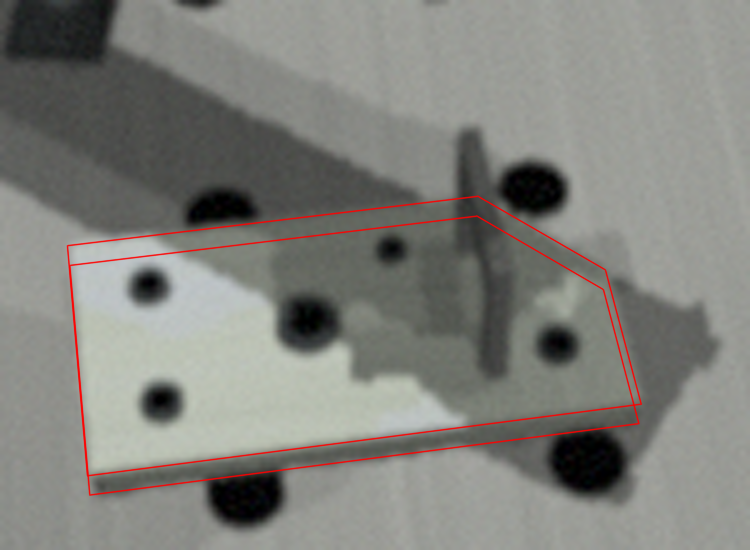

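The template outline lies on the predicted seated outline (toe corner (90,493), handle corner (638,422)), flat and home, and the gripper is clear of it.

```bash
python3 -c "
from station import robot
print(robot.close_job())"
```

```text
the job is handed in; nothing more can be done
None
```

The template is out of the bin and lies flat and home on the matching dark grey blank, the right-hand one. The gripper is clear and the job was handed in at about 12.5 s; no verdict came back.

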